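# Close a carton layer against the sprung pusher and hold it for strapping

### The job

On the wooden packing slab the red-banded carton already stands lengthwise on the left of the centre line: stand the blue-banded carton upright close beside it on the right, pointing the same way and level with it, and let go of it, then stand the green-banded carton across behind the two (on the robot's side), centred on the line, so that the three interlock. Then push the green carton so that the whole layer slides together against the red sprung pusher, pressing it in until the red and blue cartons both sit hard against the two steel stop posts with no gaps left in the layer; finish while still holding the layer pressed there with the gripper on the green carton, do not let go. Leave the yellow-banded carton and everything else on the bench alone.

Things in the scene. Friction and masses are not known exactly. Their poses are not given: they have to be found in the camera images.
- jig: the packing slab: plywood deck 210 x 130 mm, top 30 mm above the bench, green pusher housing (64 wide, 72 mm above the bench) at its far end. Origin under the deck's middle at bench height; x along the dark centre line towards the pusher (away from the robot, turned up to 0.3 rad), y left, z up. Red and blue lie with their length along x, at +y and -y of the line; green along y on their -x side
- layer_seam (a point): the point on the deck's top, on the centre line, level with the front (-x) faces of the two stop posts (x = +85 mm, z = +30 mm in the slab's frame); same axes as the slab. When the layer is home the far ends of red and blue are at this line, so their centres are 33 mm and green's centre 82.5 mm before it
- stops: two fixed steel posts, 14 mm square and 38 mm high, standing on the deck 29 mm left and right of the centre line: the hard stops, one for the red and one for the blue carton. Origin at the same point as layer_seam; their front faces are at x = 0
- pusher_face (a point): the middle of the pusher's flat red face (36 wide x 26 mm high), 21 mm above the deck between the posts; at rest it stands 14 mm in front of the post faces, and slides along the slab's x as it is pressed
- pusher (a joint): how far the spring pusher is pressed in, m: 0 at rest, 0.014 when its face is flush with the stop posts (it could go 0.018). Its spring takes about 3 N to start and 6 N at 0.014, and pushes the layer back if released; sliding the three cartons takes another 2 to 5 N, more if pressed down: a firm push of about 20 N seats it
- red_mid (a point): a brown cardboard carton 66 long x 33 wide x 42 mm high with a red band round its middle (0.07 to 0.14 kg); this point is its centre, half-way up, its x axis runs along the length, z up. At the start it already stands on the deck, left of the centre line, about 30 mm short of the pusher's face, almost in line with the slab
- blue_mid (a point): a brown cardboard carton 66 long x 33 wide x 42 mm high with a blue band round its middle (0.07 to 0.14 kg); this point is its centre, half-way up, its x axis runs along the length, z up. Stands on the bench at the start
- green_mid (a point): a brown cardboard carton 66 long x 33 wide x 42 mm high with a green band round its middle (0.07 to 0.14 kg); this point is its centre, half-way up, its x axis runs along the length, z up. Stands on the bench at the start. Gripped over its ends it can turn about the line between the fingers: grip above half-way up to carry it, and push it with shut fingers on its near face
- red: the red carton itself; origin at the centre of its underside, axes as red_mid, its x to the pusher at the start
- blue: the blue carton itself; origin at the centre of its underside
- green: the green carton itself; origin at the centre of its underside
- yellow: a carton of the same size with a yellow band, not wanted; origin under its centre. Leave it
- bowl: an orange bowl, 170 mm across, 60 mm high; origin under its centre. Leave it
- jar: a glass jar, 72 mm across, 95 mm high; origin under its centre. Leave it
- stamp: a turned wooden bread stamp, 68 mm across, 84 mm high; origin under its centre. Leave it
Mind the look-alikes: they are no part of the job. What is shaped like the green but black is not meant. What is shaped like the blue but purple is not meant.

How it is judged:
On the way, in this order (a step that is already met when the one before it is completed fails the run):
1. the blue carton stands on the deck beside the red one (gap at most 7 mm, level within 15 mm, parallel) and is let go (y of blue_mid in the frame of red between -0.04 and -0.03 m and x of blue_mid in the frame of red between -0.015 and 0.015 m and angle between each of blue, red's own z axis and vertical below 0.1 rad and z of blue_mid in the frame of jig between 0.046 and 0.056 m and z of red_mid in the frame of jig between 0.046 and 0.056 m and angle between the x axis of blue and the x axis of red, either way round below 0.12 rad and contact force between the fingers and blue below 0.2 N), for 0.2 s.
2. the green carton stands on the deck across behind the two (gap at most 15 mm, centred within 12 mm) (angle between green's own z axis and vertical below 0.1 rad and z of green_mid in the frame of jig between 0.046 and 0.056 m and x of green_mid in the frame of red between -0.0645 and -0.045 m and y of green_mid in the frame of jig between -0.012 and 0.012 m and angle between the x axis of green and the y axis of jig, either way round below 0.12 rad), for 0.2 s.
At the end, for the whole second after the job is handed in: Red and blue upright side by side (gap under 7 mm), far ends within 4 mm of the posts; green across behind, centred within 10 mm, no gap over 4 mm; square within 0.1 rad, still. Pusher in by over 11.5 of 14 mm, posts carry over 1 N, fingers still press green with over 2 N (y of blue_mid in the frame of red between -0.04 and -0.03 m and angle between each of red, blue, green's own z axis and vertical below 0.1 rad and z of red_mid in the frame of jig between 0.046 and 0.056 m and z of blue_mid in the frame of jig between 0.046 and 0.056 m and z of green_mid in the frame of jig between 0.046 and 0.056 m and x of red_mid in the frame of jig between 0.048 and 0.055 m and x of blue_mid in the frame of jig between 0.048 and 0.055 m and y of red_mid in the frame of jig between 0.0085 and 0.0265 m and y of blue_mid in the frame of jig between -0.0265 and -0.0085 m and x of green_mid in the frame of jig between -0.003 and 0.0065 m and y of green_mid in the frame of jig between -0.01 and 0.01 m and angle between the x axis of each of red, blue and the x axis of jig, either way round below 0.1 rad and angle between the x axis of green and the y axis of jig, either way round below 0.1 rad and value of joint pusher above 0.0115 m and contact force between stops and anything else above 1 N and contact force between the fingers and green above 2 N and linear speed of each of red, blue, green below 0.02 m/s); the arm keeps its last pose, push and grip.
It fails at once if the yellow carton is disturbed (moved more than 30 mm) (distance of yellow from where it was at the start of the episode above 0.03 m).
It fails at once if another thing on the bench is disturbed (moved more than 30 mm) (distance of any of bowl, jar, stamp from where it was at the start of the episode above 0.03 m).
It also fails if it takes over 72 s, if anything falls off the work surface, if the arm or the gripper's body presses on something with over 40 N, if the wrist force passes 120 N, or if a joint passes its speed limit or range.

### The arm

A 6-joint arm with a two-finger parallel gripper is mounted at the origin on the work surface. World frame = base frame: x ahead of the robot, y to its left, z up, the work surface at z = 0. Lengths are in m, angles in rad, forces in N, time in s.
With the tool pointing down it reaches from about 0.25 to 0.775 m from the base axis. Payload 4 kg.
Tool frame: the origin (TCP) lies on the centre line of the jaws, within the pads' length; the fingertips stand 14 mm ahead of it and the grasp point (between the pads) lies 5 mm behind it (robot.tcp_to_tips is the distance from the TCP to the fingertips, in m); z points along the fingers, y is the line along which they close (so a half turn about z gives the same grasp; the last joint's range is limited). The gripper opens to 94 mm and grips with 3 to 60 N. Pads are 16 mm wide; open, the fingers measure 119 mm over their backs; the gripper's body (75 mm by 177 mm) begins 78 mm behind the grasp point.
Start: joints at [-1.377, 0.087, 1.371, -0, 1.684, -0.103], TCP at [0.161, -0.526, 0.22] pointing down, gripper open.
Joint ranges: [-3.1, 3.1], [-0.76, 2.03], [0.27, 2.55], [-1.08, 4.22], [0.17, 2.65], [-2.57, 2.57]. Speed limits (rad/s): [2.79, 2.79, 3.14, 3.14, 3.14, 3.14].

### API

Orientations are given as [roll, pitch, yaw] about the fixed x, y, z axes, in that order (R = Rz(yaw) Ry(pitch) Rx(roll)).
In Python, from bench import robot gives the robot as it stands.
- The arm moves only by the tool carry_out, never from a script. Its argument "increments" is a list of rows, each a list of 3 entries, a list of its own where there are three numbers: the closure in counts, from 0 (fully open) to 255 (shut), then the shift along the tool's x, y, z in mm, then the turn about the tool's z in degrees. In form: [[fingers, [dx, dy, dz], twist], ...]. A call has 1 to 8 rows; each row shifts and turns the commanded pose from where the row before left it, along the tool's axes as they then stand; what a row does not reach is not made up. A row lasts 1/10 s, in which the tool goes at most 50 mm and 8.59 degrees, less where a joint would pass 70% of its speed; a pose out of reach is approached as far as the arm can. A call with a gripper value outside its range is refused whole. The fingers move at their own pace and stop on an object; the grip force is fixed at half the most. Time passes only in rows, so rows that do not move let the fingers close. It gives the time, the measured TCP pose, the force, the opening and the grip force at its end, in the units of the state.
- robot.get_obs(): the state, without advancing time (a new reading comes with each control period).
- robot.snapshot(name): name is "side" or "top" or "wrist"; returns the picture (400x640x3 uint8, blue, green, red); there is no depth.
- robot.get_calibration(name): a dict with "vfov" (degrees; the focal length in pixels is half the picture's height over the tangent of half this angle, whatever the lens; pixels are square), "cx", "cy" (the principal point, pixels), "k1" (the pictures are not rectified: a ray, as slopes to the right and down, at radius r is drawn at 1 + k1 r^2 times it, then the intrinsics apply), "T" (4x4, takes a point from camera to world coordinates). Camera axes: x right, y down, z forward; pixel columns grow to the right and rows downward; lengths in m; the calibration is good to about 2 mm. A picture is of the moment at which its call begins: read the wrist's pose just before it. get_calibration takes no time and is no camera call; for the wrist camera it gives the pose at the moment of the call.
- robot.close_job(): hands the job in; it is judged then, once.
The state is a dict: "time": time; "joint_positions": joint angles; "qvel": joint speeds; "joint_torque": joint torques, N m; "tool_pos": TCP position; "ee_rot": TCP orientation; "wrist_force": force on the tool from outside, world axes, zero at the start; "wrist_torque": the same for the moment, N m; "width": finger opening in m; "finger_force": force on a finger pad.
Only numpy, scipy, OpenCV 4.12 (cv2) and the standard library are available. Lean on these libraries where they do the work, as an engineer would, in place of code of your own. Each camera call takes 0.05 s, during which the arm holds its last target. There are 200 camera calls.

## Working session

There is one attempt and no reset: what is moved stays moved. The work goes in short steps, Python scripts to look and compute and a tool call to move; the robot and the scene stay as the last step left them, time stands still between calls to the robot, and variables do not carry over. Pictures are saved under pics/ and viewed, at most 10 in all, crops included, and the job is handed in when it is done.

Besides the shell and the picture viewer there is one more tool, called as name(argument=value, ...), one argument or row to a line, values as JSON. carry_out: Moves the arm, as the interface text tells. Its arguments: {"type":"object","properties":{"increments":{"type":"array","items":{"type":"array"}}},"required":["increments"]}

```bash
ls; mkdir -p pics
cat > h.py <<'E'
import numpy as np, cv2
from bench import robot
def cam(n):
    c=robot.get_calibration(n); f=200/np.tan(np.radians(c["vfov"])/2)
    return c,f
def pix2w(n,uv,z,c=None):
    c0,f=cam(n); c=c or c0
    K=np.array([[f,0,c["cx"]],[0,f,c["cy"]],[0,0,1.]])
    p=cv2.undistortPoints(np.array(uv,float).reshape(-1,1,2),K,np.array([c["k1"],0,0,0,0.])).reshape(-1,2)
    T=np.array(c["T"]); d=np.c_[p,np.ones(len(p))]@T[:3,:3].T; o=T[:3,3]
    z=np.broadcast_to(z,len(p)); s=(z-o[2])/d[:,2]
    return o+d*s[:,None]
def w2pix(n,P):
    c,f=cam(n); T=np.array(c["T"]); q=(np.array(P,float)-T[:3,3])@T[:3,:3]
    x=q[:,:2]/q[:,2:]; r=(x**2).sum(1,keepdims=True)
    return x*(1+c["k1"]*r)*f+[c["cx"],c["cy"]]
E
python3 - <<'E'
from h import *
for n in("top","side"):
    cv2.imwrite(f"pics/{n}0.png",robot.snapshot(n)); c,f=cam(n); print(n,f,c)
print(robot.get_obs())
E
```

```text
pics
top 514.880413739967 {'vfov': 42.45629414505311, 'cx': 320.2518435249746, 'cy': 193.25022648155934, 'k1': -0.0804683603234258, 'T': array([[ 9.96910935e-03, -9.92075982e-01,  1.25243217e-01,
         3.72103049e-01],
       [-9.99949808e-01, -9.76544286e-03,  2.24002285e-03,
         8.50318330e-03],
       [-9.99217391e-04, -1.25259262e-01, -9.92123540e-01,
         1.53226858e+00],
       [ 0.00000000e+00,  0.00000000e+00,  0.00000000e+00,
         1.00000000e+00]])}
side 401.944311542702 {'vfov': 52.908163976528435, 'cx': 318.1134859574924, 'cy': 195.38974060315994, 'k1': -0.052169494445348644, 'T': array([[-0.98336014, -0.14599578,  0.10811138,  0.47217674],
       [-0.18125223,  0.74828658, -0.63813386,  0.62987361],
       [ 0.01226656, -0.64711083, -0.76229726,  0.76931148],
       [ 0.        ,  0.        ,  0.        ,  1.        ]])}
{'time': 0.1, 'joint_positions': array([-1.37711285e+00,  8.78668233e-02,  1.37209833e+00, -2.25077460e-05,
        1.68360922e+00, -1.03088396e-01]), 'qvel': array([ 0.00059852, -0.00030992, -0.00299184, -0.00019207, -0.00084308,
       -0.00123994]), 'joint_torque': array([ 1.79269973e-03, -3.41251624e+01, -3.03302050e+01,  7.18844938e-02,
        3.04319803e-02, -9.78022058e-05]), 'tool_pos': array([ 0.16074212, -0.52549259,  0.21843144]), 'ee_rot': array([-3.13961915e+00, -1.81679769e-04,  2.96769182e-01]), 'wrist_force': array([-0.34977946, -0.49617005,  0.32708379]), 'wrist_torque': array([ 0.00263476, -0.01741108, -0.01105128]), 'finger_force': 0.0, 'width': 0.09417861799679261}
```

View pics/top0.png

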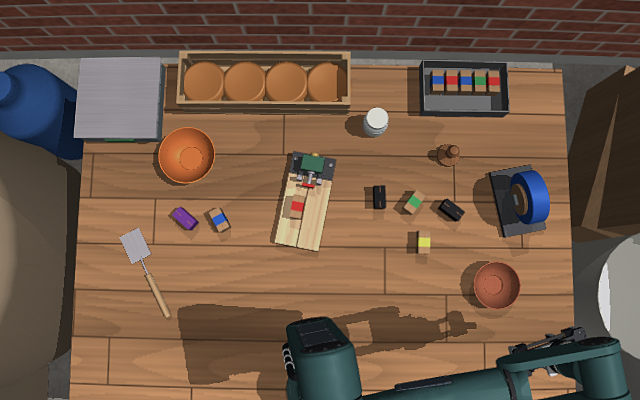

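View pics/side0.png

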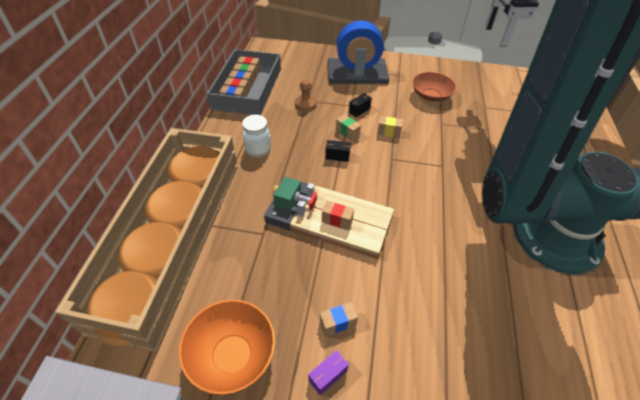

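Top view: blue-banded carton at (219,220), with a purple look-alike at (183,218). Green-banded carton at (413,203), with black look-alikes at (378,197) and (450,210). Yellow is at (424,242), red on the slab at (298,206). Only (219,220) and (413,203) are brown cartons with a blue or green band. I'll confirm both in one enlarged crop.

Run:
```python
from h import *
im=cv2.imread("pics/top0.png")
def cr(x,y,w,h,s): return cv2.resize(im[y:y+h,x:x+w],None,fx=s,fy=s,interpolation=cv2.INTER_CUBIC)
a=cr(265,145,80,120,5)  #400x600
b=cr(165,190,80,60,5); g=cr(365,175,80,60,5)
cv2.imwrite("pics/crop.png",np.hstack([a,np.vstack([b,g])]))
```

```text
(no output)
```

View pics/crop.png

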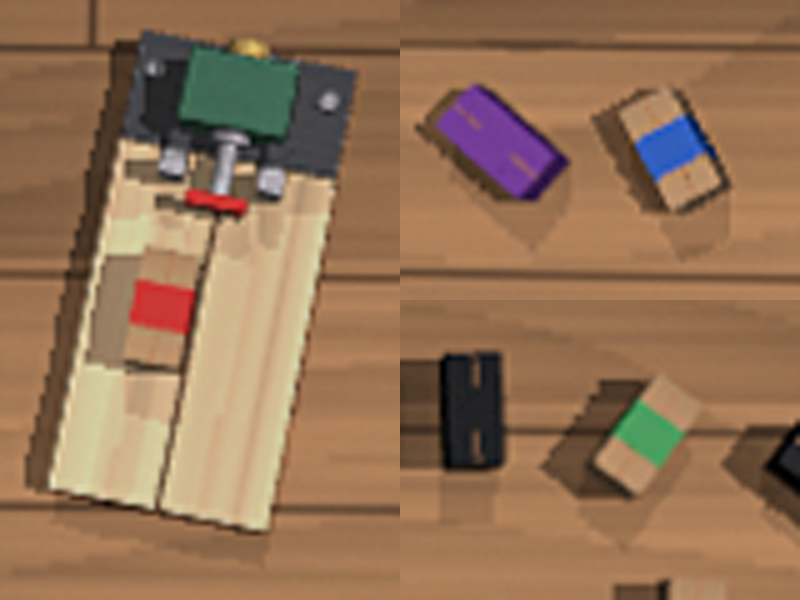

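The crop confirms it: brown blue-banded carton at crop (671,149), brown green-banded carton at (650,434). Slab corners and red are clear too.

Run:
```python
from h import *
def m(p,o,O): return (np.array(p,float)-o+.5)/5-.5+O
deck=pix2w("top",m([(48,487),(270,530),(337,178),(118,140)],(0,0),(265,145)),.03)
c=deck.mean(0); ax=(deck[2]+deck[3]-deck[0]-deck[1])/2; ay=(deck[0]+deck[3]-deck[1]-deck[2])/2
print("deck",c,np.linalg.norm(ax),np.linalg.norm(ay),np.arctan2(ax[1],ax[0]),np.arctan2(-ay[0],ay[1]))
line=pix2w("top",m([(160,508),(216,215)],(0,0),(265,145)),.03);print(line, np.arctan2(*(line[1]-line[0])[1::-1]))
for n,p,o,O,z in(("blue",[(618,108),(668,88),(728,185),(680,212)],(400,0),(165,190),.042),("green",[(662,373),(706,408),(637,496),(595,464)],(400,300),(365,175),.042),("red",[(143,247),(207,255),(186,370),(123,360)],(0,0),(265,145),.072)):
    w=pix2w("top",m(p,o,O),z); a=(w[0]+w[1]-w[2]-w[3])/2
    print(n,w.mean(0),np.linalg.norm(a),np.linalg.norm(w[0]-w[1]),np.arctan2(a[1],a[0]))
print(robot.get_calibration("wrist"))
```

```text
deck [0.50864762 0.06110461 0.03      ] 0.20931406374744366 0.1315104277201861 -0.17914180264650661 -0.1719236163532546
[[0.40597043 0.0790834  0.03      ]
 [0.57815699 0.04873348 0.03      ]] -0.1744697634779843
blue [0.48118425 0.30483189 0.042     ] 0.06928605445497855 0.031370109473417535 0.574565608025501
green [ 0.53830209 -0.26380795  0.042     ] 0.06669663298521156 0.0327357747069739 -0.6537983683542516
red [0.51869067 0.07612841 0.072     ] 0.0662846229619107 0.03690673944861988 -0.16199849280468906
{'vfov': 68.83046878558794, 'cx': 323.4686545775213, 'cy': 206.48757784176425, 'k1': -0.018623061811141314, 'T': array([[ 0.29285376, -0.91581316, -0.27481436,  0.2415359 ],
       [-0.95615445, -0.2811906 , -0.08185662, -0.5014063 ],
       [-0.00230984,  0.28673699, -0.95800656,  0.38300457],
       [ 0.        ,  0.        ,  0.        ,  1.        ]])}
```

```bash
cat >> h.py <<'E'
def plan(wps,fing,step=40,start=None):
    """wps: list of (x,y,z,yaw) ; prints rounded rows from the measured (or given) pose"""
    import math
    o=robot.get_obs()
    p=np.array(o["tool_pos"] if start is None else start[:3],float)*1e3; yaw=o["ee_rot"][2] if start is None else start[3]
    print("from",p.round(1),round(yaw,3)); rows=[]
    for w in wps:
        t=np.array(w[:3])*1e3; ty=w[3]; dy=math.degrees((ty-yaw))
        n=max(1,math.ceil(np.linalg.norm(t-p)/step),math.ceil(abs(dy)/8))
        for k in range(n):
            d=(t-p)/(n-k); c,s=math.cos(yaw),math.sin(yaw)
            loc=[c*d[0]+s*d[1], s*d[0]-c*d[1], -d[2]]; loc=[round(v) for v in loc] if k<n-1 else [round(v,1) for v in loc]
            tw=-math.degrees(ty-yaw)/(n-k); tw=round(tw,0 if k<n-1 else 1)
            p=p+np.array([c*loc[0]+s*loc[1], s*loc[0]-c*loc[1], -loc[2]]); yaw-=math.radians(tw)
            rows.append([fing,loc,tw])
    for i in range(0,len(rows),8): print(rows[i:i+8])
    print("end",p.round(1),round(yaw,4))
E
python3 -c "
from h import *
plan([(.481,.305,.2,2.146)],0)"
```

```text
from [ 160.7 -525.5  218.4] 0.297
[[0, [24, -30, 1], -5.0], [0, [26, -28, 1], -5.0], [0, [29, -26, 1], -5.0], [0, [31, -23, 1], -5.0], [0, [33, -20, 1], -5.0], [0, [35, -18, 1], -4.0], [0, [36, -15, 1], -5.0], [0, [37, -12, 1], -4.0]]
[[0, [38, -9, 1], -5.0], [0, [38, -6, 1], -4.0], [0, [39, -3, 1], -5.0], [0, [39, 0, 1], -4.0], [0, [38, 3, 1], -5.0], [0, [38, 6, 1], -4.0], [0, [38, 9, 0], -5.0], [0, [37, 12, 1], -4.0]]
[[0, [36, 14, 0], -5.0], [0, [34, 17, 1], -4.0], [0, [33, 20, 0], -5.0], [0, [31, 23, 1], -4.0], [0, [30, 25, 0], -5.0], [0, [28, 27, 1], -4.0], [0, [np.float64(25.2), np.float64(28.6), np.float64(0.4)], -5.0]]
end [481. 305. 200.] 2.1468
```

carry_out(
  increments=[
    [0, [24, -30, 1], -5.0],
    [0, [26, -28, 1], -5.0],
    [0, [29, -26, 1], -5.0],
    [0, [31, -23, 1], -5.0],
    [0, [33, -20, 1], -5.0],
    [0, [35, -18, 1], -4.0],
    [0, [36, -15, 1], -5.0],
    [0, [37, -12, 1], -4.0],
  ],
)

```text
time: 0.9
tool_pos: [0.2733, -0.2353, 0.211]
ee_rot: [-3.141, -0.0, 0.963]
wrist_force: [0.6, 0.7, -0.6]
width: 0.094
finger_force: 0.0
```

carry_out(
  increments=[
    [0, [38, -9, 1], -5.0],
    [0, [38, -6, 1], -4.0],
    [0, [39, -3, 1], -5.0],
    [0, [39, 0, 1], -4.0],
    [0, [38, 3, 1], -5.0],
    [0, [38, 6, 1], -4.0],
    [0, [38, 9, 0], -5.0],
    [0, [37, 12, 1], -4.0],
  ],
)

```text
time: 1.7
tool_pos: [0.3857, 0.0537, 0.2042]
ee_rot: [3.142, 0.0, 1.592]
wrist_force: [0.4, -0.2, -0.0]
width: 0.0941
finger_force: 0.0
```

carry_out(
  increments=[
    [0, [36, 14, 0], -5.0],
    [0, [34, 17, 1], -4.0],
    [0, [33, 20, 0], -5.0],
    [0, [31, 23, 1], -4.0],
    [0, [30, 25, 0], -5.0],
    [0, [28, 27, 1], -4.0],
    [0, [25, 29, 0], -5.0],
    [0, [0, 0, 0], 0],
  ],
)

```text
time: 2.5
tool_pos: [0.4817, 0.3078, 0.1992]
ee_rot: [-3.139, -0.001, 2.152]
wrist_force: [-0.5, -0.4, 0.3]
width: 0.0938
finger_force: 0.0
```

Run:
```python
from h import *
np.set_printoptions(precision=4,suppress=True)
o=robot.get_obs();print(o["tool_pos"],o["ee_rot"]); c=robot.get_calibration("wrist"); np.save("wc.npy",c,allow_pickle=True)
im=robot.snapshot("wrist");cv2.imwrite("pics/wb.png",im)
```

```text
[0.4817 0.3078 0.1992] [-3.1392 -0.0014  2.1517]
```

View pics/wb.png

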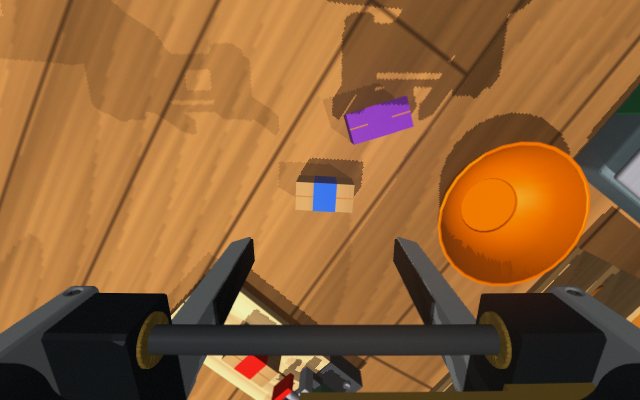

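The wrist view shows the blue carton square to the jaws at (325,196), bright top face about x 295–354, y 182–213. The purple one is at (380,120), well clear of it. I'll refine from the pixels.

```bash
cat >> h.py <<'E'
def hsvmask(im,lo,hi,box):
    h=cv2.cvtColor(im,cv2.COLOR_BGR2HSV); m=cv2.inRange(h,np.array(lo),np.array(hi)); k=np.zeros_like(m); x0,y0,x1,y1=box; k[y0:y1,x0:x1]=m[y0:y1,x0:x1]; 
    n,l,s,_=cv2.connectedComponentsWithStats(k); i=1+np.argmax(s[1:,4]); return (l==i).astype(np.uint8)*255
def rect(m):
    c=max(cv2.findContours(m,cv2.RETR_EXTERNAL,cv2.CHAIN_APPROX_NONE)[0],key=cv2.contourArea); return cv2.minAreaRect(c)
E
python3 - <<'E'
from h import *
np.set_printoptions(precision=4,suppress=True)
c=np.load("wc.npy",allow_pickle=True).item(); im=cv2.imread("pics/wb.png")
m=hsvmask(im,(100,120,140),(125,255,255),(280,160,370,230)); r=rect(m); print("band",r)
b=cv2.boxPoints(r); w=pix2w("wrist",b,.042,c); print(w, w.mean(0))
# end edges of carton: profile along row 197
row=im[192:202].mean(0).astype(int); print(row[288:302].tolist(), row[346:360].tolist())
col=im[175:220,303:309].mean(1).astype(int); print(col[:,2].tolist())
print(pix2w("wrist",[(295,196),(354,196.5),(325,196)],.042,c))
E
```

```text
band ((324.1675109863281, 196.65481567382812), (22.37157440185547, 28.356327056884766), 4.085616588592529)
[[0.4797 0.2866 0.042 ]
 [0.4636 0.3158 0.042 ]
 [0.4856 0.3281 0.042 ]
 [0.5023 0.2992 0.042 ]] [0.4828 0.3074 0.042 ]
[[78, 146, 209], [77, 144, 207], [77, 144, 206], [77, 143, 205], [76, 142, 204], [75, 141, 203], [76, 141, 202], [81, 145, 205], [101, 168, 223], [101, 168, 223], [100, 168, 224], [100, 168, 224], [101, 169, 225], [102, 169, 224]] [[98, 161, 215], [97, 162, 216], [96, 159, 215], [95, 157, 213], [95, 157, 213], [95, 158, 212], [95, 157, 211], [87, 147, 202], [68, 120, 175], [70, 124, 181], [74, 133, 194], [76, 137, 200], [76, 137, 198], [75, 136, 197]]
[96, 86, 86, 85, 88, 87, 87, 178, 225, 225, 225, 225, 225, 225, 225, 224, 225, 225, 225, 225, 223, 219, 225, 225, 225, 225, 225, 225, 225, 225, 225, 225, 225, 224, 224, 210, 197, 196, 196, 194, 194, 193, 192, 192, 191]
[[0.4545 0.29   0.042 ]
 [0.5109 0.3265 0.042 ]
 [0.483  0.3088 0.042 ]]
```

```bash
python3 -c "
from h import *
plan([(.4826,.308,.10,2.10),(.4826,.308,.023,2.10)],0,30)"
```

```text
from [481.2 305.7 199.7] 2.149
[[0, [0, 1, 25], 1.0], [0, [0, 0, 25], 1.0], [0, [1, 1, 25], 0.0], [0, [np.float64(0.2), np.float64(0.3), np.float64(24.7)], 0.8], [0, [0, 0, 26], 0.0], [0, [0, 0, 25], 0.0], [0, [np.float64(-0.0), np.float64(0.0), np.float64(26.0)], 0.0]]
end [482.6 308.   23. ] 2.1
```

carry_out(
  increments=[
    [0, [0, 1, 25], 1],
    [0, [0, 0, 25], 1],
    [0, [1, 1, 25], 0],
    [0, [0, 0, 25], 1],
    [0, [0, 0, 26], 0],
    [0, [0, 0, 25], 0],
    [0, [0, 0, 26], 0],
    [0, [0, 0, 0], 0],
  ],
)

```text
time: 3.35
tool_pos: [0.4793, 0.3034, 0.0203]
ee_rot: [-3.132, 0.0, 2.093]
wrist_force: [-0.7, 0.2, -0.4]
width: 0.0939
finger_force: 0.0
```

carry_out(
  increments=[
    [255, [0, 0, 0], 0],
    [255, [0, 0, 0], 0],
    [255, [0, 0, 0], 0],
    [255, [0, 0, 0], 0],
    [255, [0, 0, 0], 0],
    [255, [0, 0, 0], 0],
  ],
)

```text
time: 3.95
tool_pos: [0.4836, 0.3068, 0.0261]
ee_rot: [3.139, 0.0, 2.095]
wrist_force: [-0.7, -1.0, 5.7]
width: 0.0661
finger_force: 30.0
```

```bash
python3 -c "
from h import *
plan([(.4836,.307,.15,2.095),(.512,.040,.16,1.396)],255,34)"
```

```text
from [483.6 306.8  26.1] 2.095
[[255, [0, 0, -31], -0.0], [255, [0, 0, -31], -0.0], [255, [0, 0, -31], -0.0], [255, [np.float64(0.2), np.float64(0.1), np.float64(-30.9)], -0.0], [255, [-31, -14, -1], 5.0], [255, [-32, -11, -1], 5.0], [255, [-32, -8, -1], 5.0], [255, [-33, -5, -1], 5.0]]
[[255, [-34, -2, -2], 5.0], [255, [-33, 1, -1], 5.0], [255, [-33, 3, -2], 5.0], [255, [np.float64(-33.5), np.float64(6.5), np.float64(-1.0)], 5.0]]
end [512.  40. 160.] 1.3964
```

carry_out(
  increments=[
    [255, [0, 0, -31], 0],
    [255, [0, 0, -31], 0],
    [255, [0, 0, -31], 0],
    [255, [0, 0, -31], 0],
    [255, [-31, -14, -1], 5],
    [255, [-32, -11, -1], 5],
    [255, [-32, -8, -1], 5],
    [255, [-33, -5, -1], 5],
  ],
)

```text
time: 4.75
tool_pos: [0.4963, 0.1718, 0.1519]
ee_rot: [-3.141, 0.0, 1.743]
wrist_force: [0.4, -0.7, -1.5]
width: 0.0658
finger_force: 30.0
```

carry_out(
  increments=[
    [255, [-34, -2, -2], 5],
    [255, [-33, 1, -1], 5],
    [255, [-33, 3, -2], 5],
    [255, [-33, 6, -1], 5],
    [255, [0, 0, 0], 0],
    [255, [0, 0, 0], 0],
    [255, [0, 0, 0], 0],
  ],
)

```text
time: 5.45
tool_pos: [0.5104, 0.0408, 0.158]
ee_rot: [-3.141, -0.0, 1.398]
wrist_force: [-0.2, -0.5, -1.2]
width: 0.0659
finger_force: 30.0
```

Run:
```python
from h import *
np.set_printoptions(precision=4,suppress=True)
o=robot.get_obs();print(o["tool_pos"],o["ee_rot"],o["width"]); c=robot.get_calibration("wrist"); np.save("wc2.npy",c,allow_pickle=True)
im=robot.snapshot("wrist");cv2.imwrite("pics/wp.png",im)
```

```text
[0.5104 0.0408 0.158 ] [-3.1407 -0.0005  1.3978] 0.06589026275065489
```

View pics/wp.png

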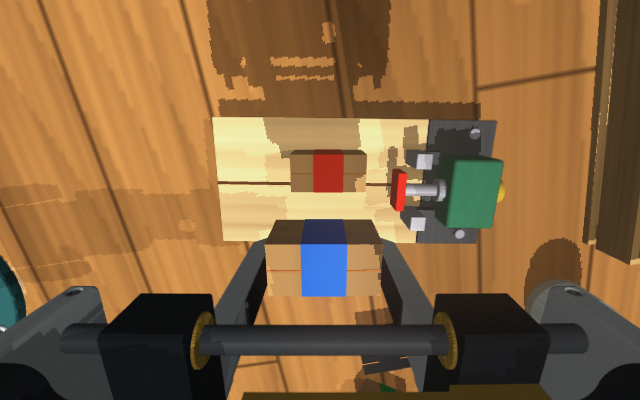

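The wrist view shows the held blue carton level, with its top at x 266–381, y 244–296. The red top is around x 291–366, y 155–192, the centre line runs (219,183) to (392,185), and the pusher face is at (398,190).

Run:
```python
from h import *
np.set_printoptions(precision=4,suppress=True)
c=np.load("wc2.npy",allow_pickle=True).item(); im=cv2.imread("pics/wp.png")
W=lambda p,z: pix2w("wrist",p,z,c)
l=W([(219,183),(392,185)],.03); a=np.arctan2(*(l[1]-l[0])[1::-1]); print("line",l,a)
n=W([(211.5,117),(224,240.5)],.03); print("near edge",n,np.linalg.norm(n[1]-n[0]),n.mean(0))
np_=W([(403,205),(403,172)],.051)
for r in (150,160,170,185): print(r, im[r,286:298,2].tolist(), im[r,360:372,2].tolist())
print("col",im[144:200,300,2].tolist(),"\n",im[144:200,358,2].tolist())
m=hsvmask(im,(0,180,100),(8,255,255),(300,140,350,200)); r=rect(m); print(r); 
print("blue top",W([(266,244),(384,244),(381,296),(265,296)],robot.get_obs()["tool_pos"][2]+.016))
```

```text
line [[0.4089 0.0803 0.03  ]
 [0.5832 0.0479 0.03  ]] -0.18421926904677302
near edge [[0.4193 0.1443 0.03  ]
 [0.3969 0.0178 0.03  ]] 0.1285090556433181 [0.4081 0.081  0.03  ]
150 [179, 180, 148, 148, 148, 148, 148, 156, 90, 88, 86, 87] [99, 142, 217, 240, 240, 240, 239, 240, 239, 239, 239, 239]
160 [229, 229, 229, 229, 145, 145, 145, 146, 146, 146, 145, 147] [140, 140, 139, 139, 139, 139, 151, 240, 240, 240, 240, 240]
170 [241, 241, 240, 240, 173, 145, 146, 147, 148, 147, 146, 146] [141, 140, 139, 140, 139, 142, 202, 239, 238, 239, 238, 238]
185 [237, 238, 238, 237, 190, 145, 146, 148, 147, 147, 148, 146] [218, 217, 216, 214, 215, 212, 130, 128, 116, 115, 115, 115]
col [186, 184, 184, 182, 180, 154, 87, 84, 86, 85, 113, 146, 145, 146, 147, 146, 146, 145, 146, 147, 147, 147, 148, 147, 147, 146, 147, 148, 146, 144, 145, 147, 146, 148, 147, 147, 147, 147, 147, 148, 147, 147, 147, 146, 147, 147, 147, 148, 227, 241, 241, 241, 241, 241, 240, 241] 
 [189, 190, 188, 192, 238, 213, 96, 87, 85, 86, 99, 140, 142, 142, 142, 141, 142, 141, 143, 143, 142, 141, 140, 141, 141, 141, 143, 141, 142, 144, 145, 142, 143, 141, 219, 220, 219, 219, 219, 219, 220, 219, 220, 219, 219, 218, 220, 220, 236, 240, 240, 240, 240, 240, 240, 240]
((328.0, 172.5), (37.0, 30.0), 90.0)
blue top [[0.4827 0.0637 0.1741]
 [0.5469 0.0525 0.1741]
 [0.5415 0.0199 0.1741]
 [0.4745 0.0315 0.1741]]
```

Run:
```python
from h import *
np.set_printoptions(precision=4,suppress=True)
c=np.load("wc2.npy",allow_pickle=True).item()
w=pix2w("wrist",[(290,154.5),(366.5,154.5),(365.8,192),(290.5,192)],.072,c)
a=w[1]-w[0];b=w[2]-w[3];e=w[0]-w[3]; print(w,w.mean(0),[np.linalg.norm(v) for v in(a,b,e)],np.arctan2(a[1],a[0]),np.arctan2(b[1],b[0]),np.arctan2(-e[0],e[1]))
r=w.mean(0)[:2]; th=-.175; R=np.array([[np.cos(th),-np.sin(th)],[np.sin(th),np.cos(th)]])
print("red in jig",R.T@(r-[.5118,.0621]))
t=r+R@[0,-.0365]; print("blue target",t,"tcp",t-[.001,.001])
t=t-[.001,.001]
plan([(t[0],t[1],.12,np.pi/2-.175),(t[0],t[1],.075,np.pi/2-.175),(t[0],t[1],.058,np.pi/2-.175)],255,25)
```

```text
[[0.4922 0.1    0.072 ]
 [0.5563 0.0888 0.072 ]
 [0.5514 0.0563 0.072 ]
 [0.4859 0.0677 0.072 ]] [0.5214 0.0782 0.072 ] [np.float64(0.06513018402317577), np.float64(0.06649506491208634), np.float64(0.03284900122454019)] -0.172305466771304 -0.17216447061335585 -0.1914626668459451
red in jig [0.0067 0.0175]
blue target [0.5151 0.0423] tcp [0.5141 0.0413]
from [510.4  41.  158.1] 1.398
[[255, [0, 2, 19], 0.0], [255, [np.float64(0.9), np.float64(1.5), np.float64(19.1)], 0.1], [255, [0, 0, 23], 0.0], [255, [np.float64(-0.0), np.float64(0.0), np.float64(22.0)], 0.0], [255, [np.float64(-0.0), np.float64(0.0), np.float64(17.0)], 0.0]]
end [514.   41.3  58. ] 1.3965
```

carry_out(
  increments=[
    [255, [0, 2, 19], 0],
    [255, [1, 2, 19], 0],
    [255, [0, 0, 20], 0],
    [255, [0, 0, 15], 0],
    [255, [0, 0, 10], 0],
    [255, [0, 0, 5], 0],
    [255, [0, 0, 8], 0],
    [255, [0, 0, 0], 0],
  ],
)

```text
time: 6.3
tool_pos: [0.5144, 0.0404, 0.0618]
ee_rot: [-3.14, 0.0, 1.397]
wrist_force: [0.3, 0.3, -1.8]
width: 0.0654
finger_force: 30.0
```

carry_out(
  increments=[
    [255, [0, 0, 0], 0],
    [255, [0, 0, 0], 0],
  ],
)

```text
time: 6.5
tool_pos: [0.5154, 0.0402, 0.0632]
ee_rot: [3.14, -0.0, 1.396]
wrist_force: [0.4, -0.6, -1.5]
width: 0.0657
finger_force: 30.0
```

carry_out(
  increments=[
    [255, [1, -1, 2], 0],
    [255, [0, 0, 2], 0],
    [255, [0, 0, 1], 0],
    [255, [0, 0, 0], 0],
  ],
)

```text
time: 6.9
tool_pos: [0.5138, 0.0413, 0.0572]
ee_rot: [-3.141, 0.0, 1.396]
wrist_force: [-0.2, 0.7, -1.7]
width: 0.0659
finger_force: 30.0
```

carry_out(
  increments=[
    [255, [0, 0, 1], 0],
    [255, [0, 0, 1], 0],
    [255, [0, 0, 0], 0],
  ],
)

```text
time: 7.2
tool_pos: [0.5142, 0.0413, 0.0561]
ee_rot: [3.141, 0.0, 1.396]
wrist_force: [-2.1, 0.7, 3.1]
width: 0.0655
finger_force: 30.0
```

carry_out(
  increments=[
    [45, [0, 0, 0], 0],
    [45, [0, 0, 0], 0],
    [45, [0, 0, 0], 0],
    [45, [0, 0, 0], 0],
  ],
)

```text
time: 7.6
tool_pos: [0.514, 0.0414, 0.0553]
ee_rot: [3.142, 0.0, 1.396]
wrist_force: [0.1, -0.1, 0.3]
width: 0.0773
finger_force: 0.0
```

carry_out(
  increments=[
    [45, [0, 0, -10], 0],
    [45, [0, 0, -20], 0],
    [45, [0, 0, -25], 0],
    [45, [0, 0, -25], 0],
    [45, [0, 0, -25], 0],
    [45, [0, 0, 0], 0],
    [45, [0, 0, 0], 0],
  ],
)

```text
time: 8.3
tool_pos: [0.5143, 0.0413, 0.1608]
ee_rot: [3.14, -0.0, 1.396]
wrist_force: [0.4, 0.7, -0.7]
width: 0.0771
finger_force: 0.0
```

Run:
```python
from h import *
np.set_printoptions(precision=4,suppress=True)
o=robot.get_obs();print(o["tool_pos"],o["ee_rot"],o["width"]); c=robot.get_calibration("wrist"); np.save("wc3.npy",c,allow_pickle=True)
im=robot.snapshot("wrist");cv2.imwrite("pics/wq.png",im)
cv2.imwrite("pics/wqc.png",cv2.resize(im[110:310,190:510],None,fx=2.5,fy=2.5,interpolation=cv2.INTER_CUBIC))
```

```text
[0.5143 0.0413 0.1608] [ 3.1402 -0.0001  1.3963] 0.0770758991208175
```

View pics/wqc.png

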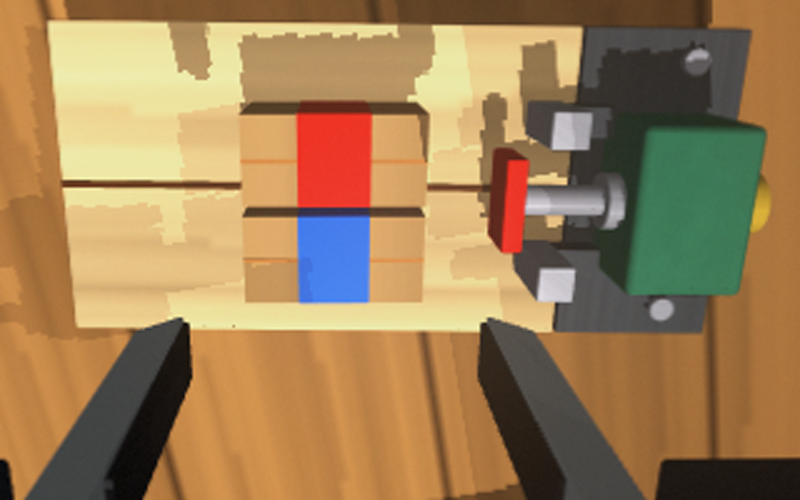

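Blue stands level beside red with a small gap: red top at crop rows 113–208, blue 217–302, ends lined up at x about 241–426. I'll measure this and plan the move to green.

Run:
```python
from h import *
np.set_printoptions(precision=4,suppress=True)
c=np.load("wc3.npy",allow_pickle=True).item()
m=lambda p:(np.array(p,float)+.5)/2.5-.5+[190,110]
W=lambda p,z: pix2w("wrist",m(p),z,c)
def q(n,p):
    w=W(p,.072); a=(w[1]-w[0]+w[2]-w[3])/2; print(n,w.mean(0),np.linalg.norm(a),np.linalg.norm((w[0]+w[1]-w[2]-w[3])/2),np.arctan2(a[1],a[0])); return w.mean(0)[:2]
r=q("red",[(239,113),(428,113),(427,208),(241,208)]); b=q("blue",[(243,217),(426,217),(424,302),(246,302)])
near=W([(48,20),(76,328)],.03); ff=W([(583,27),(555,332)],.03); o=(near.sum(0)+ff.sum(0))[:2]/4
d=(ff.sum(0)-near.sum(0))/2; th=np.arctan2(d[1],d[0]); print("jig",o,np.linalg.norm(d),th)
l=W([(62,184),(490,188)],.03); print("line",l,np.arctan2(*(l[1]-l[0])[1::-1]))
R=lambda t:np.array([[np.cos(t),-np.sin(t)],[np.sin(t),np.cos(t)]])
print("blue in red",R(-.173).T@(b-r),"red,blue in jig",R(th).T@(r-o),R(th).T@(b-o), "line in jig",R(th).T@(l[0,:2]-o),R(th).T@(l[1,:2]-o))
plan([(.42,-.03,.19,1.1),(.538,-.264,.19,.917)],0,38)
```

```text
red [0.5211 0.0784 0.072 ] 0.06580813653488966 0.033696367351831576 -0.1741458030665495
blue [0.5151 0.0424 0.072 ] 0.06591267445465818 0.03263767071354918 -0.17424076413179218
jig [0.5107 0.0621] 0.20933856674433085 -0.18504284587455824
line [[0.4074 0.0811 0.03  ]
 [0.5815 0.0487 0.03  ]] -0.18393706430939424
blue in red [ 0.0003 -0.0365] red,blue in jig [0.0073 0.018 ] [ 0.008  -0.0185] line in jig [-0.105  -0.0003] [ 0.0721 -0.0001]
from [513.5  41.4 159.5] 1.396
[[0, [-22, -20, -8], 4.0], [0, [-23, -18, -7], 4.0], [0, [-24, -17, -8], 4.0], [0, [np.float64(-25.1), np.float64(-15.1), np.float64(-7.5)], 5.0], [0, [-22, 30, 0], 1.0], [0, [-22, 31, 0], 2.0], [0, [-20, 31, 0], 1.0], [0, [-20, 32, 0], 2.0]]
[[0, [-19, 32, 0], 1.0], [0, [-18, 33, 0], 2.0], [0, [np.float64(-17.5), np.float64(33.1), np.float64(0.0)], 1.5]]
end [ 538. -264.  190.] 0.9164
```

carry_out(
  increments=[
    [0, [-22, -20, -8], 4],
    [0, [-23, -18, -7], 4],
    [0, [-24, -17, -8], 4],
    [0, [-25, -15, -7], 5],
    [0, [-22, 30, 0], 1],
    [0, [-22, 31, 0], 2],
    [0, [-20, 31, 0], 1],
    [0, [-20, 32, 0], 2],
  ],
)

```text
time: 9.15
tool_pos: [0.4879, -0.1645, 0.1883]
ee_rot: [-3.138, 0.0, 0.994]
wrist_force: [0.8, 0.0, 0.4]
width: 0.0941
finger_force: 0.0
```

carry_out(
  increments=[
    [0, [-19, 32, 0], 1],
    [0, [-18, 33, 0], 2],
    [0, [-18, 33, 0], 2],
    [0, [0, 0, 0], 0],
    [0, [0, 0, 0], 0],
  ],
)

```text
time: 9.65
tool_pos: [0.5374, -0.2641, 0.1877]
ee_rot: [-3.136, 0.0, 0.907]
wrist_force: [-0.1, 0.3, -0.7]
width: 0.0939
finger_force: 0.0
```

Run:
```python
from h import *
np.set_printoptions(precision=4,suppress=True)
o=robot.get_obs();print(o["tool_pos"],o["ee_rot"]); c=robot.get_calibration("wrist"); np.save("wc4.npy",c,allow_pickle=True)
im=robot.snapshot("wrist");cv2.imwrite("pics/wg.png",im)
```

```text
[ 0.5374 -0.2641  0.1877] [-3.1363  0.0002  0.9069]
```

View pics/wg.png

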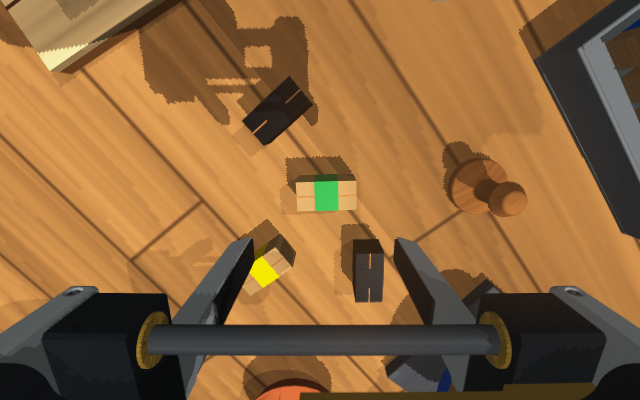

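The wrist view shows green square under the jaws, top face at about (296–357, 181–212). Yellow (268,260) and the black boxes are clear of where the fingers will come down.

Run:
```python
from h import *
np.set_printoptions(precision=4,suppress=True)
c=np.load("wc4.npy",allow_pickle=True).item(); im=cv2.imread("pics/wg.png")
m=hsvmask(im,(50,100,150),(80,255,255),(290,160,370,230)); print(rect(m), pix2w("wrist",[rect(m)[0]],.042,c))
w=pix2w("wrist",[(296,182.5),(355,180.5),(357,210),(297,212)],.042,c); a=(w[1]-w[0]+w[2]-w[3])/2
print(w.mean(0),np.linalg.norm(a),np.arctan2(a[1],a[0]))
y=pix2w("wrist",[(268,222),(244,287)],.03,c);print(y)
x,yy,_=w.mean(0); t=np.arctan2(a[1],a[0])+np.pi/2
plan([(x,yy,.09,t),(x,yy,.0255,t)],30,25)
```

```text
((325.5, 195.5), (29.0, 23.0), 90.0) [[ 0.5412 -0.2622  0.042 ]]
[ 0.5411 -0.2635  0.042 ] 0.06539168950240269 -0.6271906793749461
[[ 0.4664 -0.2485  0.03  ]
 [ 0.385  -0.2955  0.03  ]]
from [ 537.5 -263.4  188.6] 0.908
[[30, [1, 1, 25], -1.0], [30, [0, 1, 25], -0.0], [30, [1, 1, 24], -1.0], [30, [np.float64(0.1), np.float64(0.0), np.float64(24.6)], -0.0], [30, [0, 0, 21], -0.0], [30, [0, 0, 22], -0.0], [30, [np.float64(-0.0), np.float64(0.0), np.float64(21.5)], -0.0]]
end [ 541.1 -263.5   25.5] 0.9429
```

carry_out(
  increments=[
    [30, [1, 1, 25], -1],
    [30, [0, 1, 25], 0],
    [30, [1, 1, 24], -1],
    [30, [0, 0, 24], 0],
    [30, [0, 0, 21], 0],
    [30, [0, 0, 20], 0],
    [30, [0, 0, 19], 0],
    [30, [0, 0, 0], 0],
  ],
)

```text
time: 10.5
tool_pos: [0.5393, -0.2615, 0.0292]
ee_rot: [-3.134, 0.0, 0.944]
wrist_force: [-0.1, 1.2, -1.1]
width: 0.0829
finger_force: 0.0
```

carry_out(
  increments=[
    [30, [0, 0, 0], 0],
    [255, [0, 0, 0], 0],
    [255, [0, 0, 0], 0],
    [255, [0, 0, 0], 0],
    [255, [0, 0, 0], 0],
    [255, [0, 0, 0], 0],
  ],
)

```text
time: 11.1
tool_pos: [0.5423, -0.2646, 0.034]
ee_rot: [3.14, -0.0, 0.943]
wrist_force: [-1.8, 1.4, 5.1]
width: 0.0654
finger_force: 30.0
```

```bash
python3 -c "
from h import *
plan([(.5423,-.2646,.15,.943),(.464,.0705,.16,-.178)],255,36)"
```

```text
from [ 542.3 -264.6   34. ] 0.943
[[255, [0, 0, -29], -0.0], [255, [0, 0, -29], -0.0], [255, [0, 0, -29], -0.0], [255, [np.float64(-0.1), np.float64(-0.0), np.float64(-29.0)], -0.0], [255, [23, -26, -1], 6.0], [255, [20, -28, -1], 6.0], [255, [17, -30, -1], 7.0], [255, [13, -32, -1], 6.0]]
[[255, [9, -33, -1], 7.0], [255, [5, -34, -1], 6.0], [255, [2, -34, -1], 7.0], [255, [-3, -34, -1], 6.0], [255, [-6, -34, -1], 7.0], [255, [np.float64(-10.8), np.float64(-33.0), np.float64(-1.0)], 6.2]]
end [463.9  70.5 160. ] -0.1779
```

carry_out(
  increments=[
    [255, [0, 0, -29], 0],
    [255, [0, 0, -29], 0],
    [255, [0, 0, -29], 0],
    [255, [0, 0, -29], 0],
    [255, [23, -26, -1], 6],
    [255, [20, -28, -1], 6],
    [255, [17, -30, -1], 7],
    [255, [13, -32, -1], 6],
  ],
)

```text
time: 11.9
tool_pos: [0.5114, -0.1287, 0.1521]
ee_rot: [3.141, -0.0, 0.501]
wrist_force: [0.1, 0.8, -1.2]
width: 0.0661
finger_force: 30.0
```

carry_out(
  increments=[
    [255, [9, -33, -1], 7],
    [255, [5, -34, -1], 6],
    [255, [2, -34, -1], 7],
    [255, [-3, -34, -1], 6],
    [255, [-6, -34, -1], 7],
    [255, [-11, -33, -1], 6.2],
    [255, [0, 0, 0], 0],
    [255, [0, 0, 0], 0],
  ],
)

```text
time: 12.7
tool_pos: [0.4634, 0.0708, 0.1583]
ee_rot: [3.141, -0.001, -0.175]
wrist_force: [0.4, 0.7, -0.2]
width: 0.0657
finger_force: 30.0
```

Run:
```python
from h import *
np.set_printoptions(precision=4,suppress=True)
o=robot.get_obs();print(o["tool_pos"],o["ee_rot"],o["width"]); c=robot.get_calibration("wrist"); np.save("wc5.npy",c,allow_pickle=True)
im=robot.snapshot("wrist");cv2.imwrite("pics/wh.png",im)
```

```text
[0.4634 0.0708 0.1583] [ 3.1408 -0.0006 -0.1752] 0.06568062736068485
```

View pics/wh.png

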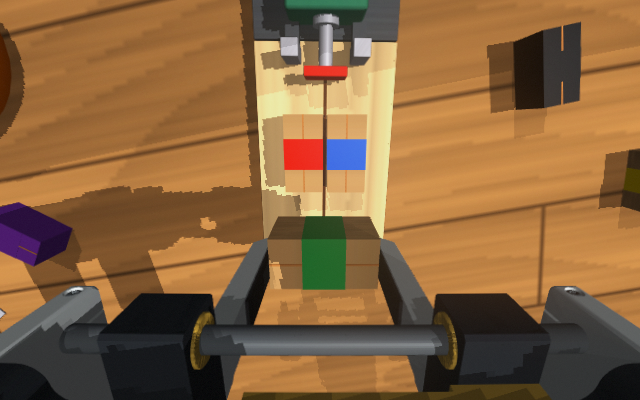

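Green hangs level, centred on the red/blue seam: band centre x about 325, seam x about 325. Red and blue are unmoved at rows 114–192.

Run:
```python
from h import *
np.set_printoptions(precision=4,suppress=True)
c=np.load("wc5.npy",allow_pickle=True).item()
for z in(.166,.172):
    w=pix2w("wrist",[(269,239),(381,239),(379,289.5),(267,289.5)],z,c); print(z,w.mean(0),np.linalg.norm(w[1]-w[0]),np.linalg.norm((w[0]+w[1]-w[2]-w[3])/2),(w[1]-w[0]))
# red/blue near-end top edge and seam
print(pix2w("wrist",[(284,192),(366,192),(325,192)],.072,c), pix2w("wrist",[(323,213),(326,85)],.03,c))
```

```text
0.166 [0.4642 0.0703 0.166 ] 0.06504656407722245 0.03355547549885827 [-0.0113 -0.0641  0.    ]
0.172 [0.4673 0.0698 0.172 ] 0.06255869182405253 0.03227206049270316 [-0.0109 -0.0616  0.    ]
[[0.4917 0.1011 0.072 ]
 [0.4791 0.0297 0.072 ]
 [0.4854 0.0655 0.072 ]] [[0.4531 0.073  0.03  ]
 [0.5763 0.0483 0.03  ]]
```

carry_out(
  increments=[
    [255, [0, 0, 22], 0],
    [255, [0, 0, 22], 0],
    [255, [0, 0, 20], 0],
    [255, [0, 0, 14], 0],
    [255, [0, 0, 8], 0],
    [255, [0, 0, 4], 0],
    [255, [0, 0, 0], 0],
    [255, [0, 0, 0], 0],
  ],
)

```text
time: 13.55
tool_pos: [0.4641, 0.0706, 0.0693]
ee_rot: [-3.141, -0.002, -0.178]
wrist_force: [0.0, -0.5, -0.5]
width: 0.0658
finger_force: 30.0
```

carry_out(
  increments=[
    [255, [0, 0, 1], 0],
    [255, [0, 0, 1], 0],
    [255, [0, 0, 0], 0],
  ],
)

```text
time: 13.85
tool_pos: [0.4635, 0.0707, 0.0667]
ee_rot: [3.142, -0.0, -0.178]
wrist_force: [-0.7, -0.6, -1.0]
width: 0.0658
finger_force: 30.0
```

carry_out(
  increments=[
    [255, [0, 0, 1], 0],
    [255, [0, 0, 1], 0],
    [255, [0, 0, 1], 0],
    [255, [0, 0, 0], 0],
  ],
)

```text
time: 14.25
tool_pos: [0.4635, 0.0706, 0.064]
ee_rot: [3.142, -0.0, -0.178]
wrist_force: [-1.4, 1.1, 2.4]
width: 0.0659
finger_force: 30.0
```

carry_out(
  increments=[
    [40, [0, 0, 0], 0],
    [40, [0, 0, 0], 0],
    [40, [0, 0, 0], 0],
    [40, [0, 0, 0], 0],
  ],
)

```text
time: 14.65
tool_pos: [0.4634, 0.0706, 0.0633]
ee_rot: [3.141, 0.0, -0.178]
wrist_force: [0.6, -0.3, 0.2]
width: 0.0792
finger_force: 0.0
```

carry_out(
  increments=[
    [40, [0, 0, -10], 0],
    [40, [0, 0, -20], 0],
    [40, [0, 0, -25], 0],
    [40, [0, 0, -25], 0],
    [40, [0, 0, -10], 0],
    [255, [-15, 0, 0], 0],
    [255, [-25, 0, 0], 0],
    [255, [0, 0, 0], 0],
  ],
)

```text
time: 15.45
tool_pos: [0.4222, 0.0781, 0.1533]
ee_rot: [3.142, 0.001, -0.177]
wrist_force: [0.5, 0.9, 0.1]
width: 0.0586
finger_force: 0.0
```

carry_out(
  increments=[
    [255, [0, 0, 0], 0],
    [255, [0, 0, 0], 0],
    [255, [0, 0, 0], 0],
    [255, [0, 0, 0], 0],
  ],
)

```text
time: 15.85
tool_pos: [0.4245, 0.0776, 0.1532]
ee_rot: [3.141, 0.0, -0.178]
wrist_force: [0.1, 0.8, 0.5]
width: 0.0267
finger_force: 0.0
```

Run:
```python
from h import *
np.set_printoptions(precision=4,suppress=True)
o=robot.get_obs();print(o["tool_pos"],o["ee_rot"],o["width"]); c=robot.get_calibration("wrist"); np.save("wc6.npy",c,allow_pickle=True)
im=robot.snapshot("wrist");cv2.imwrite("pics/wi.png",im)
cv2.imwrite("pics/wic.png",cv2.resize(im[0:320,170:490],None,fx=1.8,fy=1.8,interpolation=cv2.INTER_CUBIC))
```

```text
[0.4245 0.0776 0.1532] [ 3.1414  0.0004 -0.1782] 0.0266951405550581
```

View pics/wic.png

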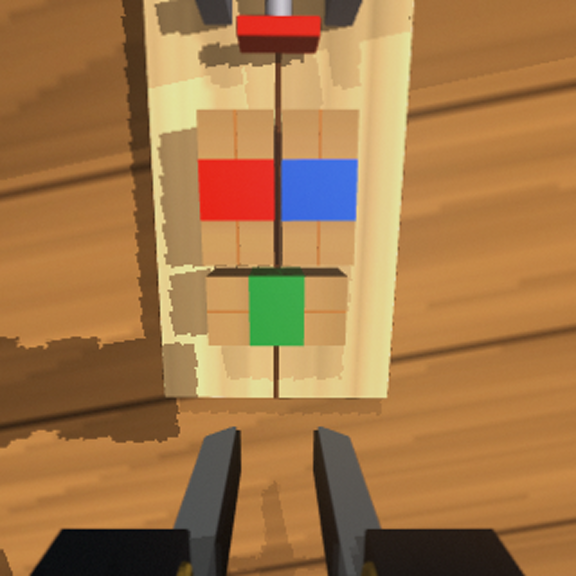

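Green stands centred across behind red and blue, with its band on the centre line at crop (277,310) and a gap of about 5 mm. The fingers are closing behind it.

carry_out(
  increments=[
    [255, [0, 0, 0], 0],
    [255, [0, 0, 0], 0],
    [255, [0, 0, 0], 0],
    [255, [0, 0, 25], 0],
    [255, [0, 0, 25], 0],
    [255, [0, 0, 25], 0],
    [255, [0, 0, 15], 0],
    [255, [0, 0, 8], 0],
  ],
)

```text
time: 16.7
tool_pos: [0.4229, 0.0776, 0.0538]
ee_rot: [3.141, 0.003, -0.178]
wrist_force: [-0.7, 0.5, -0.3]
width: 0.0005
finger_force: 0.0
```

carry_out(
  increments=[
    [255, [0, 0, 0], 0],
    [255, [0, 0, 0], 0],
    [255, [0, 0, 0], 0],
  ],
)

```text
time: 17.0
tool_pos: [0.425, 0.0777, 0.0567]
ee_rot: [-3.141, -0.002, -0.178]
wrist_force: [0.5, 0.4, -0.4]
width: 0.0006
finger_force: 0.0
```

carry_out(
  increments=[
    [255, [3, 0, 2], 0],
    [255, [4, 0, 0], 0],
    [255, [4, 0, 0], 0],
    [255, [2, 0, 0], 0],
    [255, [2, 0, 0], 0],
    [255, [2, 0, 0], 0],
    [255, [2, 0, 0], 0],
    [255, [2, 0, 0], 0],
  ],
)

```text
time: 17.8
tool_pos: [0.444, 0.0741, 0.0534]
ee_rot: [3.142, 0.002, -0.178]
wrist_force: [-4.1, 0.5, 3.6]
width: 0.0005
finger_force: 2.4
```

carry_out(
  increments=[
    [255, [2, 0, 0], 0],
    [255, [2, 0, 0], 0],
    [255, [2, 0, 0], 0],
    [255, [2, 0, 0], 0],
    [255, [2, 0, 0], 0],
    [255, [2, 0, 0], 0],
    [255, [2, 0, 0], 0],
    [255, [2, 0, 0], 0],
  ],
)

```text
time: 18.6
tool_pos: [0.4606, 0.0711, 0.0534]
ee_rot: [3.141, -0.0, -0.178]
wrist_force: [-2.6, 0.6, 1.1]
width: 0.0006
finger_force: 1.5
```

carry_out(
  increments=[
    [255, [2, 0, 0], 0],
    [255, [2, 0, 0], 0],
    [255, [2, 0, 0], 0],
    [255, [2, 0, 0], 0],
    [255, [2, 0, 0], 0],
    [255, [2, 0, 0], 0],
    [255, [2, 0, 0], 0],
    [255, [0, 0, 0], 0],
  ],
)

```text
time: 19.4
tool_pos: [0.473, 0.0689, 0.0534]
ee_rot: [3.141, 0.004, -0.178]
wrist_force: [-5.9, 0.0, 3.5]
width: 0.0004
finger_force: 3.3
```

Run:
```python
from h import *
np.set_printoptions(precision=4,suppress=True)
o=robot.get_obs();print(o["tool_pos"],o["ee_rot"],o["wrist_force"]); 
im=robot.snapshot("wrist");cv2.imwrite("pics/wj.png",im)
cv2.imwrite("pics/wjc.png",cv2.resize(im[0:320,170:490],None,fx=1.8,fy=1.8,interpolation=cv2.INTER_CUBIC))
```

```text
[0.473  0.0689 0.0534] [ 3.1413  0.0036 -0.1779] [-5.8615  0.0307  3.5313]
```

View pics/wjc.png

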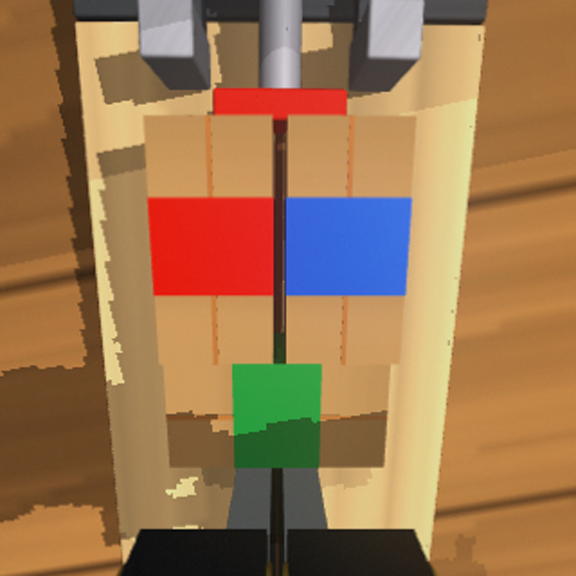

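The layer is square and tight, and red and blue have just reached the pusher face (crop row ~115). Now I'll press it home.

carry_out(
  increments=[
    [255, [2, 0, 0], 0],
    [255, [2, 0, 0], 0],
    [255, [2, 0, 0], 0],
    [255, [2, 0, 0], 0],
    [255, [2, 0, 0], 0],
    [255, [2, 0, 0], 0],
    [255, [1, 0, 0], 0],
    [255, [0, 0, 0], 0],
  ],
)

```text
time: 20.25
tool_pos: [0.4836, 0.0673, 0.0534]
ee_rot: [-3.141, 0.009, -0.178]
wrist_force: [-13.2, 2.8, 8.5]
width: 0.0006
finger_force: 6.3
```

carry_out(
  increments=[
    [255, [1, 0, 0], 0],
    [255, [1, 0, 0], 0],
    [255, [1, 0, 0], 0],
    [255, [0, 0, 0], 0],
    [255, [0, 0, 0], 0],
  ],
)

```text
time: 20.75
tool_pos: [0.4861, 0.0669, 0.0534]
ee_rot: [-3.142, 0.009, -0.178]
wrist_force: [-13.0, 3.3, 8.1]
width: 0.0005
finger_force: 6.9
```

carry_out(
  increments=[
    [255, [1, 0, -1], 0],
    [255, [1, 0, 0], 0],
    [255, [1, 0, 0], 0],
    [255, [1, 0, 0], 0],
    [255, [0, 0, 0], 0],
    [255, [0, 0, 0], 0],
  ],
)

```text
time: 21.35
tool_pos: [0.4867, 0.0668, 0.0535]
ee_rot: [3.141, 0.018, -0.177]
wrist_force: [-21.1, 4.3, 11.2]
width: 0.0003
finger_force: 10.4
```

Run:
```python
from h import *
np.set_printoptions(precision=4,suppress=True)
c=robot.get_calibration("wrist"); im=robot.snapshot("wrist"); o=robot.get_obs(); print(o["wrist_force"],o["tool_pos"])
R=np.array([[np.cos(.18),-np.sin(.18)],[np.sin(.18),np.cos(.18)]])  # world->jig
for n,lo,hi,box in(("red",(0,180,120),(8,255,255),(230,100,330,200)),("blue",(100,120,120),(125,255,255),(310,100,420,200)),("green",(50,90,60),(80,255,255),(280,180,370,290))):
    m=hsvmask(im,lo,hi,box); r=rect(m); w=pix2w("wrist",[r[0]],.072,c)[0,:2]; print(n,np.round(r[0]+r[1]+(r[2],),1),R@(w-[.511,.062]))
```

```text
[-20.7905   3.502   11.8135] [0.4867 0.0668 0.0535]
red [287. 137.  54.  70.  90.] [0.0516 0.0182]
blue [364. 137.  54.  70.  90.] [ 0.0517 -0.019 ]
green [323.5 230.   60.   49.   90. ] [0.0032 0.0004]
```

```bash
python3 -c "
from bench import robot
print(robot.close_job())"
```

```text
the job is handed in; nothing more can be done
None
```

The job is handed in with the gripper still pressing green at about 21 N. Red and blue measure home against the stop posts and green sits across behind them on the centre line, but the hand-in returned no verdict.

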